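# Sweep the finished prints off the build plate into the catch tray

## Task

Clear the build plate: sweep the four small flat printed parts (gear, hex nut, square spacer, U-shaped clip) over the plate's edge into the open catch tray standing against it, pushing them along the plate with the fingertips so that they drop in; do not pick up, lift or fling them. Leave the printed test tower and the jar standing where they are on the plate, and do not disturb the things lying on the bench.

Things in the scene. Friction and masses are not known exactly. Their poses are not given: they have to be found in the camera images.
- bed: Fixed low stand, turned up to 0.2 rad, with a dark level steel build plate, 220 x 220 mm, top 60 mm above the bench. No rim along its +y and -y edges (110 mm from the centre); along +x and -x an aluminium guide strip stands 10 mm above the plate, 110 to 116 mm out. The parts lie in two rows about 72 mm either side of the middle. Origin: on the bench under the plate's centre; z up.
- tray: Open aluminium catch tray, fixed, 220 (x) x 120 (y) x 50 mm high outside, walls and floor 3 mm. Its axes are parallel to the plate's; it stands against the plate's +y or -y edge (which one varies), its centre 160 mm from the plate's centre along the plate's y, its near wall tucked 10 mm under the plate's edge, so a part pushed over that edge drops in. Rim 10 mm below the plate's top. Origin: centre of its underside.
- case: Closed flat parts case, grey and black, fixed, 220 (x) x 120 (y) x 35 mm high, axes parallel to the plate's, against the plate's opposite edge from the tray. Not a place for the parts. Origin: centre of its underside.
- gear: Small spur gear, 34 mm over the teeth, 14 mm high, dark bore. White printed plastic, about 13 to 25 g, loose, flat on the build plate at the start, any yaw. Origin: centre of its underside; z up. 
- hexnut: Hexagonal nut, 30 mm across flats (35 mm over corners), 14 mm high, dark bore. White printed plastic, about 13 to 25 g, loose, flat on the build plate at the start, any yaw. Origin: centre of its underside; z up. 
- spacer: Square spacer, 28 x 28 x 14 mm, dark hole in its middle. White printed plastic, about 13 to 25 g, loose, flat on the build plate at the start, any yaw. Origin: centre of its underside; z up. 
- clip: U-shaped clip lying flat, 34 (x) x 26 (y) x 14 mm; its back is at -y and its two legs point to +y. White printed plastic, about 13 to 25 g, loose, flat on the build plate at the start, any yaw. Origin: centre of its underside; z up. 
- tower: Printed stepped test tower, white, 24 x 24 mm foot, 48 mm tall, 60 g, standing loose near the middle line of the plate, between the parts. Leave it alone. Origin: centre of its underside.
- jar: Small brown glass jar with black cap, 28 mm across, 46 mm tall, 80 g, standing loose near the middle line of the plate. Leave it alone. Origin: centre of its underside.
- reel: Cardboard reel lying on the bench, 100 mm across, 40 mm high. Bystander; origin under its centre.
- thermometer: Yellow pistol-shaped thermometer lying on its side on the bench, about 130 x 140 x 39 mm. Bystander; origin on its underside.
- scraper: Spatula 200 mm long lying on the bench beyond the plate. Bystander; origin on its underside.
- driver: Screwdriver 170 mm long lying on the bench. Bystander; origin on its underside.
- meter: Yellow and black hand multimeter lying on the bench, 150 x 72 x 42 mm. Bystander; origin under its centre.

How it is judged:
By the outcome, as a careful person would: the job done as asked, in the order asked, and still so for the second after the job is handed in, with the robot touching nothing.
It also fails if it takes over 72 s, if anything falls off the work surface, if the arm or the gripper's body presses on something with over 40 N, if the wrist force passes 120 N, or if a joint passes its speed limit or range.

## Robot

A 7-joint arm with a two-finger parallel gripper is mounted at the origin on the work surface. World frame = base frame: x ahead of the robot, y to its left, z up, the work surface at z = 0. Lengths are in mm, angles in rad, forces in N, time in s.
With the tool pointing down it reaches from about 400 to 875 mm from the base axis. Payload 4.4 kg.
Tool frame: the origin (TCP) lies at the very end of the fingers, on their centre line; the grasp point (between the pads) lies 19 mm behind it; z points along the fingers, y is the line along which they close (so a half turn about z gives the same grasp; the last joint's range is limited). The gripper opens to 85 mm and grips with 20 to 120 N. Pads are 22 mm wide; open, the fingers measure 114 mm over their backs; the gripper's body (76 mm by 85 mm) begins 54 mm behind the grasp point. The pads swing forward as they close: fully open they stand 13 mm farther back than shut.
Start: joints at [-1.218, 0.628, 0.038, 1.517, -0.027, 0.996, -0.02], TCP at [264.31, 593.85, 231.313] pointing down, gripper open.
Joint ranges: [-3.06, 3.06], [-0.37, 2.12], [-1.25, 1.32], [0.18, 2.47], [-1.1, 4.24], [0.23, 1.98], [-2.94, 2.94]. Speed limits (rad/s): [2.57, 2.57, 3.14, 3.14, 3.14, 3.14, 3.14].

## Interface

Orientations are given as [roll, pitch, yaw] about the fixed x, y, z axes, in that order (R = Rz(yaw) Ry(pitch) Rx(roll)).
In Python, from cell import ctrl gives the robot as it stands.
- The arm moves only by the tool step_arm, never from a script. Its argument "series" is a list that holds one entry, the list of rows, each a list of 7 numbers: the turn, a rotation vector about the tool's x, y, z as a fraction of full scale, then the shift along the tool's x, y, z as a fraction of full scale, then the closure, from 0 (fully open) to 1 (shut). In form: [[[ax, ay, az, tx, ty, tz, gripper], ...]]. A call has 1 to 12 rows; each row shifts and turns the commanded pose from where the row before left it, along the tool's axes as they then stand; what a row does not reach is not made up. Full scale, the value 1, is 150 mm for a shift and 45 degrees for a turn. A row lasts 1/10 s, in which the tool goes at most 50 mm and 8.59 degrees, less where a joint would pass 70% of its speed; a pose out of reach is approached as far as the arm can. A call with a number of a shift or a turn outside -1 to 1 is refused whole. A call with a gripper value outside its range is refused whole. The fingers move at their own pace and stop on an object; the grip force is fixed at half the most. Time passes only in rows, so rows that do not move let the fingers close. It gives the time, the measured TCP pose, the force, the opening and the grip force at its end, in the units of the state.
- ctrl.read_state(): the state, without advancing time (a new reading comes with each control period).
- ctrl.get_image(name): name is "scene" or "top"; returns a dict with "img" (384x512x3 uint8, red, green, blue), "fx", "fy", "cx", "cy" (pixels), "R" (3x3) and "t" (3): a world point X has camera coordinates R X + t. Camera axes: x right, y down, z forward; pixel columns grow to the right and rows downward; lengths in mm; the calibration is good to about 2 mm. A picture is of the moment at which its call begins. There is no depth.
- ctrl.finish_job(): hands the job in; it is judged then, once.
Trained networks look in a picture, given as the dict that the camera call returned (one of the last four; its "shot" number tells which), for a name from the list of things; names that differ only in an ending like _2 or _b are one class to them, and where a whole thing is asked for, a point or a joint stands for the part that bears it (a point fixed in the world has none). Each returns a list of dicts, best first, with "score" (0 to 1); they miss things now and then, are a little off and sometimes report something else, mostly with a low value. They report only what shows in the picture. A call takes as long as a camera call.
- ctrl.recognise(picture, thing): "centre" ([column, row] in pixels, amid what is visible of it).
The state is a dict: "clock": time; "qpos": joint angles; "qd": joint speeds; "tau": joint torques, N m; "eef_pos": TCP position; "tool_rot": TCP orientation; "force": force on the tool from outside, world axes, zero at the start; "torque": the same for the moment, N m; "width": finger opening in mm; "gripper_force": force on a finger pad.
Only numpy, scipy, OpenCV 4.12 (cv2) and the standard library are available. Lean on these libraries where they do the work, as an engineer would, in place of code of your own. Each camera call takes 0.05 s, during which the arm holds its last target. There are 200 camera calls.

## Working session

There is one attempt and no reset: what is moved stays moved. The work goes in short steps, Python scripts to look and compute and a tool call to move; the robot and the scene stay as the last step left them, time stands still between calls to the robot, and variables do not carry over. Pictures are saved under pics/ and viewed, at most 10 in all, crops included, and the job is handed in when it is done.

Besides the shell and the picture viewer there is one more tool, called as a command line: name --argument value ..., lists and objects as JSON in quotes. step_arm: Moves the arm, as the interface text tells. Shift numbers are shares of 150 mm and turn numbers shares of 45 degrees, none past 1 either way. Its arguments: {"type":"object","properties":{"series":{"type":"array","items":{"type":"array","items":{"type":"array","items":{"type":"number","minimum":-1,"maximum":1}}}}},"required":["series"]}

```bash
mkdir -p pics; cat > h.py <<'E'
import numpy as np, cv2
from cell import ctrl
def px2w(p,c,z):
    R=np.array(c["R"]);t=np.array(c["t"])
    d=R.T@np.array([(p[0]-c["cx"])/c["fx"],(p[1]-c["cy"])/c["fy"],1]);o=-R.T@t
    return (o+d*(z-o[2])/d[2])
def w2px(X,c):
    v=np.array(c["R"])@np.array(X)+np.array(c["t"])
    return np.array([c["fx"]*v[0]/v[2]+c["cx"],c["fy"]*v[1]/v[2]+c["cy"]])
Z=dict(bed=60,tray=3,case=35,gear=74,hexnut=74,spacer=74,clip=74,tower=84,jar=83,reel=40,thermometer=39,scraper=5,driver=20,meter=42)
def look(things,name="top"):
    c=ctrl.get_image(name)
    for n in things:
        for r in ctrl.recognise(c,n)[:2]:
            print(n,round(r["score"],2),np.round(r["centre"]),np.round(px2w(r["centre"],c,Z[n])[:2]))
    return c
E
python3 - <<'E'
from h import *
for n in("top","scene"):
    c=look(Z,n); cv2.imwrite(f"pics/{n}0.png",cv2.resize(c["img"][:,:,::-1],(768,576)))
    print(-np.array(c["R"]).T@np.array(c["t"]))
s=ctrl.read_state();print(s["tool_rot"],s["eef_pos"],s["clock"],s["width"])
E
```

```text
bed 0.72 [285. 200.] [552. -38.]
tray 0.61 [330. 193.] [ 587. -211.]
case 0.86 [242. 208.] [527. 117.]
gear 0.61 [310. 217.] [ 488. -123.]
spacer 0.47 [274. 222.] [472.   3.]
jar 0.51 [272. 202.] [540.  10.]
reel 0.77 [142. 241.] [408. 468.]
reel 0.6 [308. 216.] [ 496. -120.]
thermometer 0.79 [152. 199.] [558. 443.]
scraper 0.77 [281. 154.] [740. -29.]
driver 0.5 [396. 256.] [ 356. -435.]
meter 0.65 [402. 191.] [ 587. -463.]
[ 334.28847375   34.87066756 1378.74414304]
bed 0.95 [231. 200.] [562. -56.]
bed 0.33 [268. 260.] [769. -25.]
tray 0.85 [187. 231.] [ 581. -199.]
tray 0.54 [287. 180.] [523. 137.]
case 0.9 [291. 183.] [557. 132.]
gear 0.31 [221. 199.] [558. -84.]
hexnut 0.47 [261. 208.] [624.  10.]
spacer 0.56 [239. 168.] [478.  -0.]
clip 0.61 [231. 227.] [650. -86.]
jar 0.63 [248. 184.] [543.   3.]
reel 0.71 [365. 125.] [441. 437.]
thermometer 0.67 [393. 156.] [581. 459.]
thermometer 0.54 [221. 199.] [537. -80.]
scraper 0.68 [269. 260.] [750. -14.]
driver 0.61 [ 90. 200.] [ 392. -436.]
meter 0.89 [ 98. 265.] [ 614. -451.]
[1235.88852765 -246.02090908 1256.95394627]
[-3.14159091e+00 -1.99781057e-05  2.72277720e+00] [264.30534996 593.84572523 231.29580471] 1.5 85.64596206724922
```

```bash
python3 - <<'E'
from h import *
a=cv2.imread("pics/top0.png");b=cv2.imread("pics/scene0.png")
c=ctrl.get_image("top");t=c["img"][130:260,200:360,::-1]
cv2.imwrite("pics/topc.png",cv2.resize(t,(640,520),interpolation=cv2.INTER_CUBIC))
c=ctrl.get_image("scene");t=c["img"][140:280,140:340,::-1]
cv2.imwrite("pics/scc.png",cv2.resize(t,(800,560),interpolation=cv2.INTER_CUBIC))
E
```

```text
(no output)
```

View pics/topc.png

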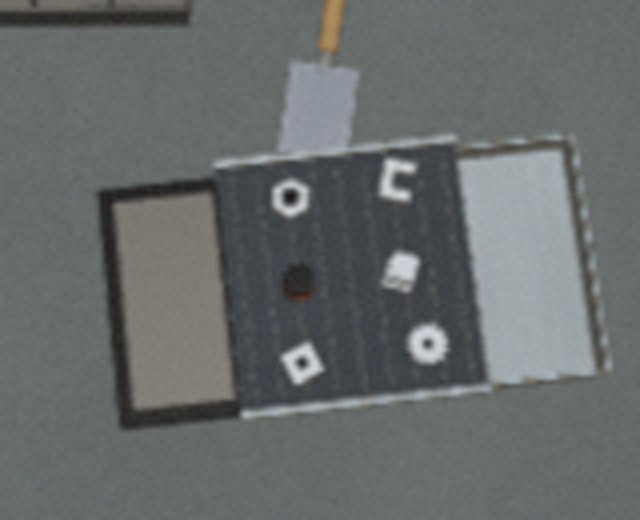

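View pics/scc.png

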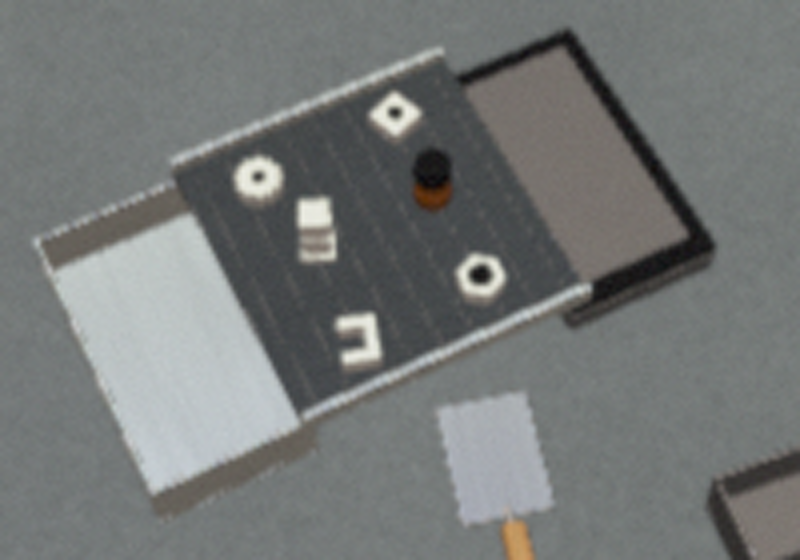

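The top crop (4x, offset 200,130) shows the tray on the right (-y side). The far row (x+) has the nut at (291,197) and the clip at (398,181). The near row has the spacer at (302,363) and the gear at (428,344). The jar (299,280) and tower (403,270) stand between the rows. The scene view agrees.

```bash
python3 - <<'E'
from h import *
c=ctrl.get_image("top")
f=lambda x,y:((x+.5)/4+200-.5,(y+.5)/4+130-.5)
P={k:px2w(f(*v[:2]),c,v[2])[:2] for k,v in dict(nut=(291,197,74),clip=(398,181,74),jar=(299,277,106),tower=(405,264,108),spacer=(302,363,74),gear=(428,344,74),
 a=(217,166,60),b=(240,410,60),cc=(488,385,60),d=(459,146,60)).items()}
for z,roi in((74,None),):
    g=c["img"][130:260,200:360].min(2); m=(g>165).astype(np.uint8)
    n,l,st,ce=cv2.connectedComponentsWithStats(m)
    for i in range(1,n):
        if 8<st[i,4]<200: print(st[i,4],ce[i]*4,np.round(px2w(ce[i]+[200,130],c,74)[:2],1))
ctr=(P['a']+P['b']+P['cc']+P['d'])/4
ex=(P['a']-P['b']+P['d']-P['cc'])
ey=(P['a']-P['cc']*0+P['b']-P['cc']-P['d'])
print("centre",ctr,"yaw",np.arctan2(ex[1],ex[0]),np.arctan2(-ey[0],ey[1]),np.hypot(*ex)/2,np.hypot(*ey)/2)
yaw=np.arctan2(ex[1],ex[0])/2+np.arctan2(-ey[0],ey[1])/2
R=np.array([[np.cos(yaw),np.sin(yaw)],[-np.sin(yaw),np.cos(yaw)]])
for k,v in P.items(): print(k,np.round(v),"bed",np.round(R@(v-ctr)))
E
```

```text
33 [393.21212121 177.93939394] [641.9 -86.2]
31 [290.32258065 196.90322581] [624.7   5.7]
34 [401.05882353 265.64705882] [562.4 -91.7]
46 [426.08695652 341.65217391] [ 495.  -112.3]
43 [299.90697674 362.04651163] [477.1  -1.9]
centre [557.90961864 -46.89965863] yaw 0.09364250244657768 0.09180228276527043 219.2398016760671 219.4639413151186
nut [626.   6.] bed [73. 47.]
clip [640. -89.] bed [ 78. -50.]
jar [548.   1.] bed [-5. 48.]
tower [559. -91.] bed [ -3. -44.]
spacer [478.  -2.] bed [-76.  52.]
gear [ 494. -113.] bed [-70. -60.]
a [658.  73.] bed [111. 110.]
b [438.  52.] bed [-110.  109.]
cc [ 460. -166.] bed [-109. -110.]
d [ 676. -146.] bed [ 109. -110.]
```

step_arm --series '[[[0,0,0.19,0,0,0,0.81],[0,0,0.19,0,0,0,0.81],[0,0,0.19,0,0,0,0.81],[0,0,0.19,0,0,0,0.81],[0,0,0.19,0,0,0,0.81],[0,0,0.19,0,0,0,0.81],[0,0,0.19,0,0,0,0.81],[0,0,0.019,0,0,0,0.81],[0,0,0,0,0,0,0.81]]]'

```text
clock: 2.55
eef_pos: [264.1, 593.9, 231.2]
tool_rot: [3.142, 0.0, 1.666]
force: [0.4, 0.2, 0.4]
width: 16.3
gripper_force: 0.0
```

step_arm --series '[[[0,0,0,-0.2,0.09,0,0.81],[0,0,0,-0.22,0.1,0,0.81],[0,0,0,-0.22,0.1,0,0.81],[0,0,0,-0.22,0.1,0,0.81],[0,0,0,-0.22,0.1,0,0.81],[0,0,0,-0.22,0.1,0,0.81],[0,0,0,-0.22,0.1,0,0.81],[0,0,0,-0.22,0.1,0,0.81],[0,0,0,-0.22,0.1,0,0.81],[0,0,0,-0.22,0.1,0,0.81],[0,0,0,-0.22,0.1,0,0.81],[0,0,0,-0.22,0.1,0,0.81]]]'

```text
clock: 3.75
eef_pos: [479.1, 217.8, 231.6]
tool_rot: [3.141, -0.0, 1.667]
force: [0.4, 1.0, -0.2]
width: 16.0
gripper_force: 0.0
```

```bash
cat >> h.py <<'E'
def st():
    s=ctrl.read_state(); y=.0927; d=np.array(s["eef_pos"][:2])-[557.9,-46.9]
    print("t",s["clock"],"bed",np.round([d@[np.cos(y),np.sin(y)],d@[-np.sin(y),np.cos(y)],s["eef_pos"][2]],1),"rot",np.round(s["tool_rot"],3),"w",round(s["width"],1),"F",np.round(s["force"],1),"q",np.round(s["qpos"],2))
E
python3 -c "from h import *;st()"
```

```text
t 3.75 bed [-54.  270.8 231.6] rot [ 3.141 -0.     1.667] w 16.0 F [ 0.4  1.  -0.2] q [-0.72  0.47  0.34  1.87 -0.21  0.84 -0.17]
```

step_arm --series '[[[0,0,0,-0.224,0.109,0,0.81],[0,0,0,-0.224,0.109,0,0.81],[0,0,0,-0.224,0.109,0,0.81],[0,0,0,-0.224,0.109,0,0.81],[0,0,0,-0.224,0.109,0,0.81],[0,0,0,-0.224,0.109,0,0.81],[0,0,0,-0.224,0.109,0,0.81],[0,0,0,-0.224,0.109,0,0.81],[0,0,0,0,0,0.2,0.81],[0,0,0,0,0,0.2,0.81],[0,0,0,0,0,0.2,0.81],[0,0,0,0,0,0,0.81]]]'

```text
clock: 4.95
eef_pos: [630.2, -36.1, 137.4]
tool_rot: [-3.133, -0.002, 1.665]
force: [-1.3, 0.2, 0.4]
width: 16.5
gripper_force: 0.0
```

```bash
python3 - <<'E'
from h import *
st()
c=ctrl.get_image("scene");t=c["img"][140:280,140:340,::-1]
cv2.imwrite("pics/s1.png",cv2.resize(t,(800,560),interpolation=cv2.INTER_CUBIC))
E
```

```text
t 4.95 bed [ 73.    4.  137.4] rot [-3.133e+00 -2.000e-03  1.665e+00] w 16.5 F [-1.3  0.2  0.4] q [-0.16  0.73  0.29  1.66 -0.27  0.8   0.35]
```

View pics/s1.png

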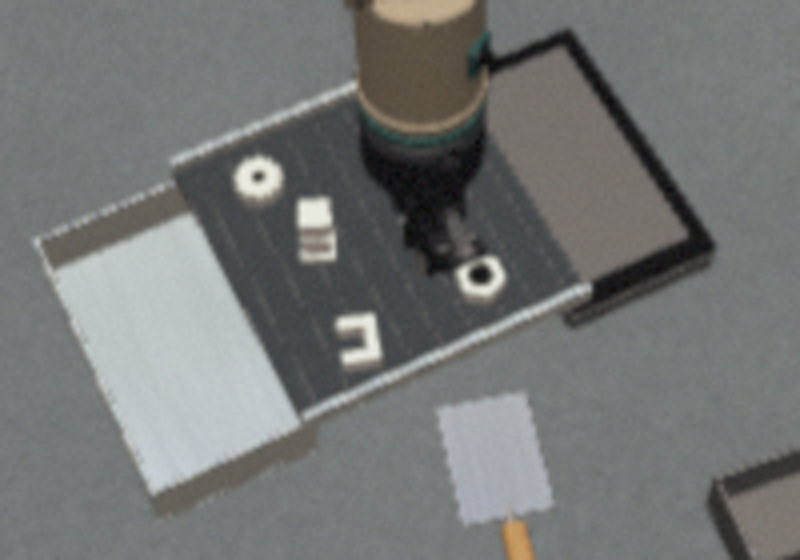

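step_arm --series '[[[0,0,0,-0.02,0.025,0.1,0.81],[0,0,0,0,0,0.12,0.81],[0,0,0,0,0,0.1,0.81],[0,0,0,0,0,0.08,0.81],[0,0,0,0,0,0.03,0.81],[0,0,0,0,0,0,0.81],[0,0,0,0,0,0,0.81]]]'

```text
clock: 5.7
eef_pos: [637.9, -39.3, 77.3]
tool_rot: [3.141, 0.0, 1.663]
force: [-0.4, -0.1, -0.1]
width: 15.7
gripper_force: 0.0
```

```bash
python3 -c "from h import *;st()"
```

```text
t 5.7 bed [80.4  0.2 77.3] rot [3.141 0.    1.663] w 15.7 F [-0.4 -0.1 -0.1] q [-0.14  0.82  0.26  1.68 -0.3   0.69  0.37]
```

step_arm --series '[[[0,0,0,0,-0.02,0.05,0.81],[0,0,0,0,0,0.03,0.81],[0,0,0,-0.03,0,0,0.81],[0,0,0,-0.06,0,0,0.81],[0,0,0,-0.06,0,0,0.81],[0,0,0,-0.06,0,0,0.81],[0,0,0,-0.06,0,0,0.81],[0,0,0,-0.06,0,0,0.81],[0,0,0,-0.06,0,0,0.81],[0,0,0,0,0,0,0.81]]]'

```text
clock: 6.7
eef_pos: [639.8, -100.3, 64.9]
tool_rot: [3.141, 0.002, 1.661]
force: [-0.1, -0.1, 0.5]
width: 16.2
gripper_force: 0.0
```

```bash
python3 - <<'E'
from h import *
st()
c=ctrl.get_image("scene");t=c["img"][140:280,140:340,::-1]
cv2.imwrite("pics/s2.png",cv2.resize(t,(800,560),interpolation=cv2.INTER_CUBIC))
E
```

```text
t 6.7 bed [ 76.6 -60.8  64.9] rot [3.141e+00 2.000e-03 1.661e+00] w 16.2 F [-0.1 -0.1  0.5] q [-0.03  0.84  0.25  1.66 -0.29  0.68  0.45]
```

View pics/s2.png

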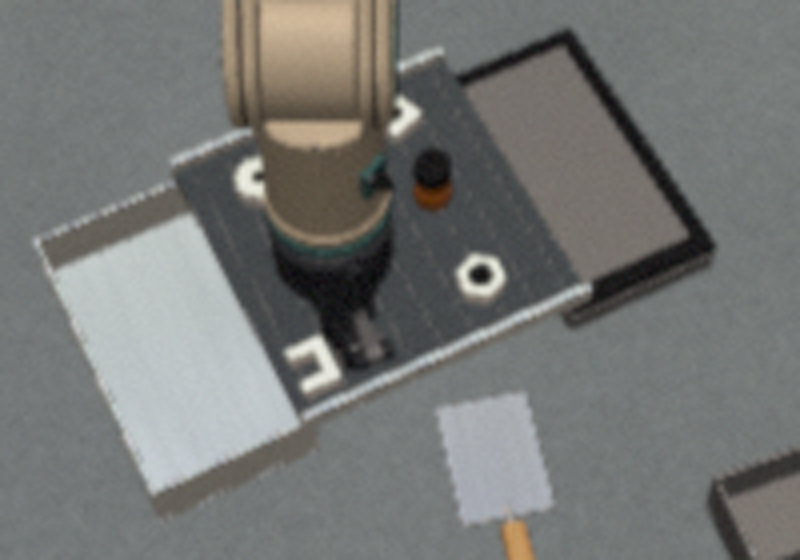

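The clip at (315,365) sits square on the fingers and is being pushed toward the edge. Nothing else has moved. Carrying on with the push.

step_arm --series '[[[0,0,0,-0.04,0,0,0.81],[0,0,0,-0.06,0,0,0.81],[0,0,0,-0.06,0,0,0.81],[0,0,0,-0.06,0,0,0.81],[0,0,0,-0.06,0,0,0.81],[0,0,0,-0.06,0,0,0.81],[0,0,0,-0.06,0,0,0.81],[0,0,0,-0.06,0,0,0.81],[0,0,0,0,0,0,0.81],[0,0,0,0,0,0,0.81],[0,0,0,0,0,-0.15,0.81],[0,0,0,0,0,-0.3,0.81]]]'

```text
clock: 7.95
eef_pos: [643.4, -164.3, 129.3]
tool_rot: [-3.134, -0.004, 1.664]
force: [0.5, 0.2, -0.2]
width: 16.3
gripper_force: 0.0
```

```bash
python3 - <<'E'
from h import *
st()
look(["clip","hexnut","tower","jar"],"scene")
E
```

```text
t 7.95 bed [  74.3 -124.8  129.3] rot [-3.134 -0.004  1.664] w 16.3 F [ 0.5  0.2 -0.2] q [ 0.06  0.78  0.27  1.56 -0.25  0.84  0.51]
clip 0.37 [202. 246.] [ 675. -178.]
tower 0.43 [238. 203.] [592. -47.]
tower 0.34 [369. 119.] [453. 434.]
jar 0.62 [238. 204.] [592. -46.]
jar 0.54 [250. 184.] [546.   6.]
```

step_arm --series '[[[0,0,0,0.15,0,0,0.81],[0,0,0,0.25,0,0,0.81],[0,0,0,0.25,0,0,0.81],[0,0,0,0.25,0,0,0.81],[0,0,0,0.25,0,0,0.81],[0,0,0,0.2,0,0,0.81],[0,0,0,0.1,0,0,0.81],[0,0,0,0,0,0.1,0.81],[0,0,0,0,0,0.15,0.81],[0,0,0,0,0,0.1,0.81],[0,0,0,0,0,0,0.81],[0,0,0,0,0,0,0.81]]]'

```text
clock: 9.4
eef_pos: [626.0, 48.4, 79.2]
tool_rot: [-3.14, 0.001, 1.661]
force: [0.2, -0.2, 0.5]
width: 16.1
gripper_force: 0.0
```

```bash
python3 - <<'E'
from h import *
st()
c=ctrl.get_image("scene");t=c["img"][140:280,140:340,::-1]
cv2.imwrite("pics/s3.png",cv2.resize(t,(800,560),interpolation=cv2.INTER_CUBIC))
E
```

```text
t 9.4 bed [76.6 88.6 79.2] rot [-3.140e+00  1.000e-03  1.661e+00] w 16.1 F [ 0.2 -0.2  0.5] q [-0.28  0.8   0.27  1.71 -0.31  0.67  0.24]
```

View pics/s3.png

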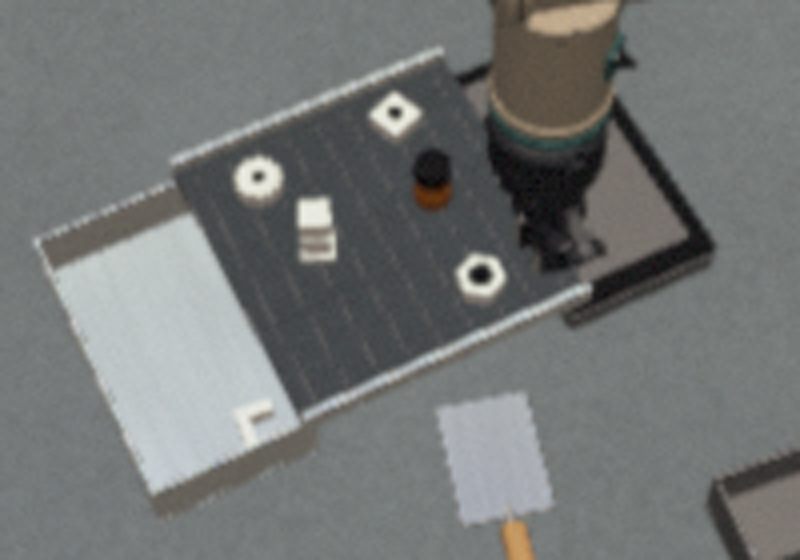

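The clip lies in the tray at (255,420). The fingers stand behind the nut (480,275). Pushing the nut next.

step_arm --series '[[[0,0,0,0,-0.02,0.06,0.81],[0,0,0,0,0,0.03,0.81],[0,0,0,0,0,0,0.81],[0,0,0,-0.04,0,0,0.81],[0,0,0,-0.07,0,0,0.81],[0,0,0,-0.07,0,0,0.81],[0,0,0,-0.07,0,0,0.81],[0,0,0,-0.07,0,0,0.81],[0,0,0,-0.07,0,0,0.81],[0,0,0,-0.07,0,0,0.81],[0,0,0,-0.07,0,0,0.81],[0,0,0,-0.07,0,0,0.81]]]'

```text
clock: 10.65
eef_pos: [631.5, -40.7, 66.3]
tool_rot: [-3.142, -0.0, 1.663]
force: [-0.9, -0.2, 0.3]
width: 16.2
gripper_force: 0.1
```

```bash
python3 - <<'E'
from h import *
st()
c=look(["hexnut","jar","tower"],"scene")
E
```

```text
t 10.65 bed [73.9 -0.6 66.3] rot [-3.142 -0.     1.663] w 16.2 F [-0.9 -0.2  0.3] q [-0.12  0.82  0.24  1.7  -0.29  0.66  0.37]
hexnut 0.45 [237. 218.] [631. -62.]
tower 0.44 [220. 199.] [562. -86.]
```

step_arm --series '[[[0,0,0,-0.07,0,0,0.81],[0,0,0,-0.07,0,0,0.81],[0,0,0,-0.07,0,0,0.81],[0,0,0,-0.07,0,0,0.81],[0,0,0,-0.07,0,0,0.81],[0,0,0,-0.07,0,0,0.81],[0,0,0,-0.07,0,0,0.81],[0,0,0,-0.07,0,0,0.81],[0,0,0,-0.07,0,0,0.81],[0,0,0,-0.07,0,0,0.81],[0,0,0,-0.07,0,0,0.81],[0,0,0,-0.07,0,0,0.81]]]'

```text
clock: 12.05
eef_pos: [643.1, -166.1, 66.3]
tool_rot: [-3.142, -0.0, 1.663]
force: [0.8, 0.3, 0.1]
width: 16.2
gripper_force: 0.0
```

step_arm --series '[[[0,0,0,-0.04,0,0,0.81],[0,0,0,0,0,0,0.81],[0,0,0,0,0,0,0.81],[0,0,0,0,0,-0.2,0.81],[0,0,0,0,0,-0.3,0.81],[0,0,0,0,0,-0.2,0.81],[0,0,0,0,0,0,0.81]]]'

```text
clock: 12.75
eef_pos: [646.9, -171.2, 176.5]
tool_rot: [3.133, 0.003, 1.665]
force: [0.2, -0.5, -0.1]
width: 16.7
gripper_force: 0.0
```

```bash
python3 - <<'E'
from h import *
st()
c=look(["hexnut","clip","jar","tower"],"scene")
E
```

```text
t 12.75 bed [  77.1 -132.   176.5] rot [3.133e+00 3.000e-03 1.665e+00] w 16.7 F [ 0.2 -0.5 -0.1] q [ 0.06  0.72  0.27  1.53 -0.22  0.91  0.5 ]
hexnut 0.58 [188. 253.] [ 682. -218.]
clip 0.72 [288. 182.] [571. 113.]
jar 0.49 [250. 185.] [547.   5.]
tower 0.59 [222. 196.] [554. -81.]
```

step_arm --series '[[[0,0,0,0.1,-0.12,0,0.81],[0,0,0,0.17,-0.19,0,0.81],[0,0,0,0.17,-0.19,0,0.81],[0,0,0,0.17,-0.19,0,0.81],[0,0,0,0.17,-0.19,0,0.81],[0,0,0,0.07,-0.09,0,0.81],[0,0,0,0,0,0,0.81],[0,0,0,0,0,0.2,0.81],[0,0,0,0,0,0.15,0.81],[0,0,0,0,0,0.15,0.81],[0,0,0,0,0,0.1,0.81],[0,0,0,0,0,0,0.81]]]'

```text
clock: 14.2
eef_pos: [486.2, -58.3, 78.9]
tool_rot: [-3.138, -0.0, 1.662]
force: [-0.0, 0.3, -0.1]
width: 16.3
gripper_force: 0.0
```

```bash
python3 - <<'E'
from h import *
st()
c=ctrl.get_image("scene");t=c["img"][140:280,140:340,::-1]
cv2.imwrite("pics/s4.png",cv2.resize(t,(800,560),interpolation=cv2.INTER_CUBIC))
E
```

```text
t 14.2 bed [-72.4  -4.7  78.9] rot [-3.138 -0.     1.662] w 16.3 F [-0.   0.3 -0.1] q [-0.07  0.66  0.19  2.09 -0.29  0.42  0.45]
```

View pics/s4.png

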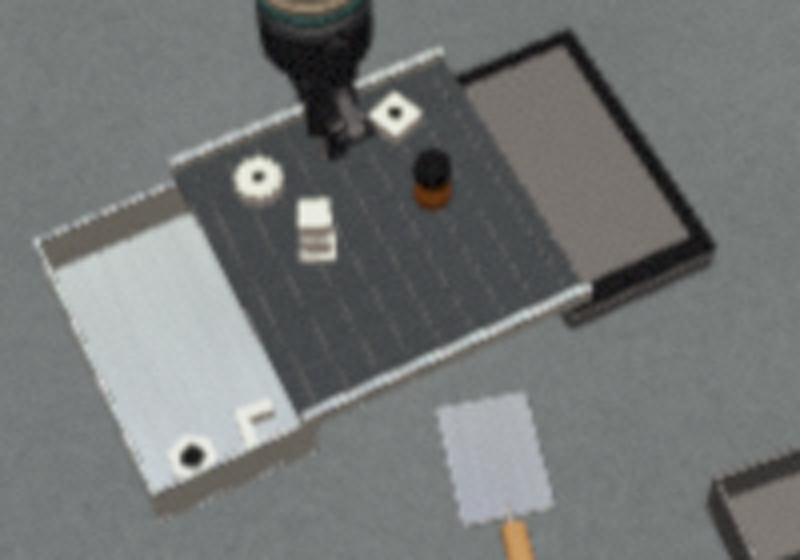

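The nut (190,455) and clip are in the tray. The fingers stand between the gear (258,178) and spacer (395,113). Pushing the gear next.

step_arm --series '[[[0,0,0,0,0.015,0.06,0.81],[0,0,0,0,0,0.027,0.81],[0,0,0,0,0,0,0.81],[0,0,0,-0.04,0,0,0.81],[0,0,0,-0.06,0,0,0.81],[0,0,0,-0.06,0,0,0.81],[0,0,0,-0.06,0,0,0.81],[0,0,0,-0.06,0,0,0.81],[0,0,0,-0.06,0,0,0.81],[0,0,0,-0.06,0,0,0.81]]]'

```text
clock: 15.25
eef_pos: [494.8, -118.1, 68.2]
tool_rot: [-3.142, -0.0, 1.663]
force: [0.2, 0.3, -0.4]
width: 16.6
gripper_force: 0.1
```

```bash
python3 - <<'E'
from h import *
st()
c=look(["gear","spacer","jar","tower"],"scene")
E
```

```text
t 15.25 bed [-69.4 -65.1  68.2] rot [-3.142 -0.     1.663] w 16.6 F [ 0.2  0.3 -0.4] q [ 0.07  0.7   0.17  2.05 -0.27  0.42  0.54]
gear 0.74 [289. 183.] [577. 116.]
spacer 0.68 [240. 170.] [483.  -1.]
spacer 0.26 [266. 259.] [770. -32.]
jar 0.63 [245. 186.] [548.  -7.]
tower 0.41 [221. 199.] [562. -85.]
```

step_arm --series '[[[0,0,0,-0.04,0,0.013,0.81],[0,0,0,-0.06,0,0,0.81],[0,0,0,-0.06,0,0,0.81],[0,0,0,-0.06,0,0,0.81],[0,0,0,-0.06,0,0,0.81],[0,0,0,-0.06,0,0,0.81],[0,0,0,-0.06,0,0,0.81],[0,0,0,-0.06,0,0,0.81],[0,0,0,0,0,0,0.81],[0,0,0,0,0,0,0.81],[0,0,0,0,0,-0.2,0.81],[0,0,0,0,0,-0.3,0.81]]]'

```text
clock: 16.7
eef_pos: [499.1, -184.3, 139.9]
tool_rot: [-3.136, -0.003, 1.664]
force: [0.6, 0.0, 0.7]
width: 16.5
gripper_force: 0.0
```

```bash
python3 - <<'E'
from h import *
st()
c=look(["gear","spacer","jar","tower"],"scene")
c=look(["gear"],"top")
E
```

```text
t 16.7 bed [ -71.2 -131.4  139.9] rot [-3.136e+00 -3.000e-03  1.664e+00] w 16.5 F [0.6 0.  0.7] q [ 0.16  0.6   0.21  1.93 -0.21  0.63  0.6 ]
spacer 0.41 [239. 167.] [474.  -0.]
jar 0.47 [246. 186.] [545.  -4.]
tower 0.73 [204. 246.] [ 684. -174.]
tower 0.6 [219. 199.] [561. -91.]
```

step_arm --series '[[[0,0,0,0.15,-0.02,0,0.81],[0,0,0,0.25,0,0,0.81],[0,0,0,0.25,0,0,0.81],[0,0,0,0.25,0,0,0.81],[0,0,0,0.25,0,0,0.81],[0,0,0,0.2,0,0,0.81],[0,0,0,0.15,0,0,0.81],[0,0,0,0,0,0.1,0.81],[0,0,0,0,0,0.18,0.81],[0,0,0,0,0,0.12,0.81],[0,0,0,0,0,0,0.81],[0,0,0,0,0,0,0.81]]]'

```text
clock: 18.25
eef_pos: [476.7, 37.6, 80.7]
tool_rot: [-3.139, 0.0, 1.663]
force: [-0.2, -0.4, 0.4]
width: 16.0
gripper_force: 0.0
```

```bash
python3 - <<'E'
from h import *
st()
c=ctrl.get_image("scene");t=c["img"][140:280,140:340,::-1]
cv2.imwrite("pics/s5.png",cv2.resize(t,(800,560),interpolation=cv2.INTER_CUBIC))
E
```

```text
t 18.25 bed [-73.1  91.7  80.7] rot [-3.139  0.     1.663] w 16.0 F [-0.2 -0.4  0.4] q [-0.27  0.65  0.19  2.12 -0.29  0.4   0.25]
```

View pics/s5.png

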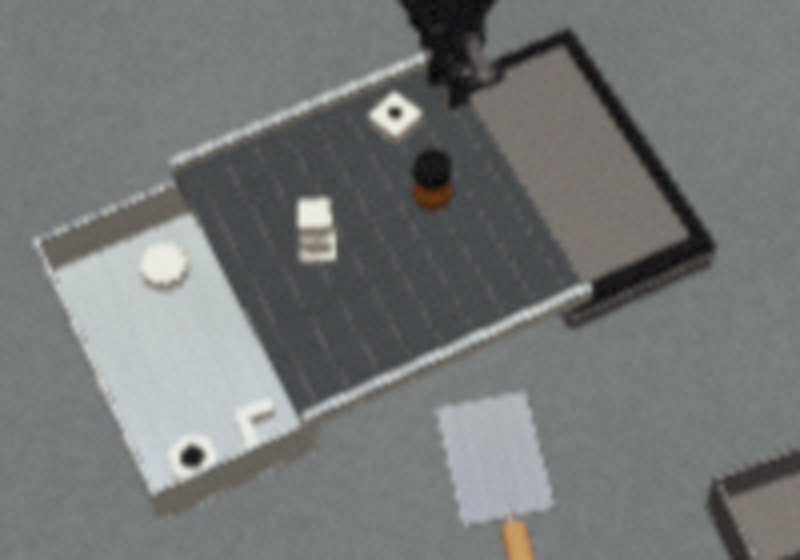

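The gear is in the tray (162,265), flipped over, which is fine. The fingers stand behind the spacer (395,113). Pushing the spacer next.

step_arm --series '[[[0,0,0,0,-0.015,0.07,0.81],[0,0,0,0,0,0.03,0.81],[0,0,0,0,0,0,0.81],[0,0,0,-0.04,0,0,0.81],[0,0,0,-0.07,0,0,0.81],[0,0,0,-0.07,0,0,0.81],[0,0,0,-0.07,0,0,0.81],[0,0,0,-0.07,0,0,0.81],[0,0,0,-0.07,0,0,0.81],[0,0,0,-0.07,0,0,0.81],[0,0,0,-0.07,0,0,0.81],[0,0,0,-0.07,0,0,0.81]]]'

```text
clock: 19.5
eef_pos: [483.5, -52.9, 66.3]
tool_rot: [-3.142, -0.0, 1.663]
force: [0.5, -0.1, 0.3]
width: 16.5
gripper_force: 0.1
```

```bash
python3 - <<'E'
from h import *
st()
c=look(["spacer","jar","tower"],"scene")
c=ctrl.get_image("scene");t=c["img"][140:280,140:340,::-1]
cv2.imwrite("pics/s6.png",cv2.resize(t,(800,560),interpolation=cv2.INTER_CUBIC))
E
```

```text
t 19.5 bed [-74.6   0.9  66.3] rot [-3.142 -0.     1.663] w 16.5 F [ 0.5 -0.1  0.3] q [-0.05  0.68  0.15  2.1  -0.26  0.37  0.4 ]
jar 0.45 [246. 185.] [543.  -4.]
tower 0.49 [270. 261.] [784. -28.]
```

View pics/s6.png

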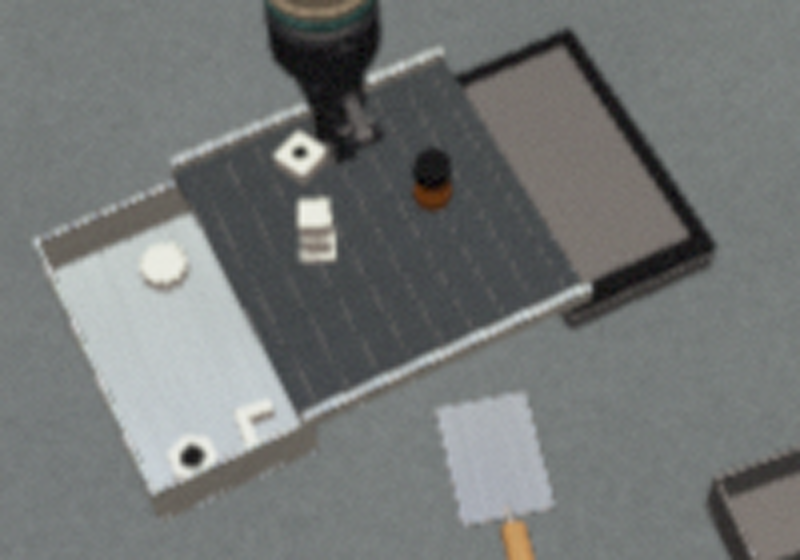

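The spacer (300,153) is sliding straight ahead of the fingers, clear of the tower. Carrying on.

step_arm --series '[[[0,0,0,-0.07,0,0,0.81],[0,0,0,-0.07,0,0,0.81],[0,0,0,-0.07,0,0,0.81],[0,0,0,-0.07,0,0,0.81],[0,0,0,-0.07,0,0,0.81],[0,0,0,-0.07,0,0,0.81],[0,0,0,-0.07,0,0,0.81],[0,0,0,-0.07,0,0,0.81],[0,0,0,-0.07,0,0,0.81],[0,0,0,-0.07,0,0,0.81],[0,0,0,-0.07,0,0,0.81],[0,0,0,-0.07,0,0,0.81]]]'

```text
clock: 20.95
eef_pos: [495.1, -178.3, 66.3]
tool_rot: [-3.142, -0.0, 1.663]
force: [-0.8, -0.9, -0.2]
width: 16.1
gripper_force: 0.0
```

step_arm --series '[[[0,0,0,-0.04,0,0,0.81],[0,0,0,0,0,0,0.81],[0,0,0,0,0,0,0.81],[0,0,0,0,0,-0.15,0.81],[0,0,0,0,0,-0.3,0.81],[0,0,0,0,0,-0.3,0.81],[0,0,0,0.2,0,-0.1,0.81],[0,0,0,0.3,0,0,0.81],[0,0,0,0.3,0,0,0.81],[0,0,0,0.3,0,0,0.81],[0,0,0,0.3,0,0,0.81],[0,0,0,0,0,0,0.81]]]'

```text
clock: 22.15
eef_pos: [474.8, 34.0, 193.6]
tool_rot: [-3.14, -0.004, 1.676]
force: [0.8, 0.0, 0.3]
width: 15.9
gripper_force: 0.0
```

```bash
python3 - <<'E'
from h import *
st()
c=ctrl.get_image("scene");t=c["img"][140:280,140:340,::-1]
cv2.imwrite("pics/s7.png",cv2.resize(t,(800,560),interpolation=cv2.INTER_CUBIC))
E
```

```text
t 22.15 bed [-75.2  88.3 193.6] rot [-3.14  -0.004  1.676] w 15.9 F [0.8 0.  0.3] q [-0.27  0.45  0.2   2.03 -0.14  0.68  0.13]
```

View pics/s7.png

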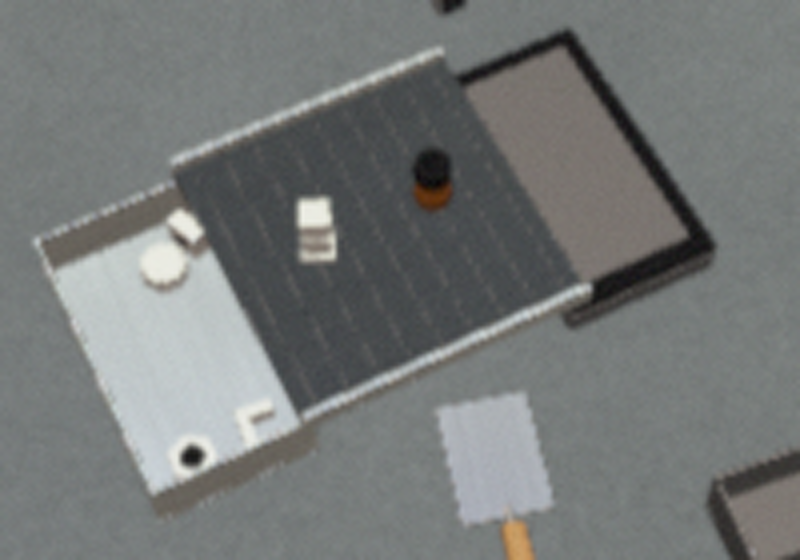

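All four parts are in the tray: spacer (186,228), gear (162,265), nut (190,455) and clip (255,420). The tower and jar have not moved.

```bash
python3 -c "
from h import *
print(ctrl.finish_job())"
```

```text
the job is handed in; nothing more can be done
None
```

The gear, nut, spacer and clip were all swept into the catch tray, with the tower and jar left standing where they were, and the job was handed in about 22 s into the 72 s limit.

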